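# Set a collar on the flat of a charm spinner's shaft

## Robot

A 7-joint arm with a two-finger parallel gripper is mounted at the origin on the work surface. World frame = base frame: x ahead of the robot, y to its left, z up, the work surface at z = 0. Lengths are in m, angles in rad, forces in N, time in s.
With the tool pointing down it reaches from about 0.35 to 0.9 m from the base axis. Payload 19.9 kg.
Tool frame: the origin (TCP) lies at the very end of the fingers, on their centre line; the grasp point (between the pads) lies 19 mm behind it (arm.grasp_offset is the distance from the TCP to the grasp point, in m); z points along the fingers, y is the line along which they close (so a half turn about z gives the same grasp; the last joint's range is limited). The gripper opens to 94 mm and grips with 3 to 60 N. Pads are 16 mm wide; open, the fingers measure 119 mm over their backs; the gripper's body (75 mm by 177 mm) begins 78 mm behind the grasp point.
Start: joints at [1.185, 0.417, -0.01, 1.614, 0.005, 1.111, -0.053], TCP at [0.211, -0.588, 0.205] pointing down, gripper open.
Joint ranges: [-2.81, 2.81], [-0.39, 2.02], [-1.27, 1.25], [0.06, 2.57], [-1.19, 4.33], [0.19, 2], [-2.82, 2.82]. Speed limits (rad/s): [1.89, 1.89, 2.39, 2.39, 3.01, 3.01, 3.01].

## Interface

Orientations are given as a 3x3 rotation matrix whose columns are the frame's x, y, z axes.
In Python, from rig import observe, vision, order, arm gives the robot as it stands. The module is installed in compiled form; this text tells all that it offers.
- The arm moves only by the tool move_arm, never from a script. Its argument "moves" is a list that holds one entry, the list of rows, each a list of 5 numbers: the shift along the world's x, y, z in m, then the turn about the world's z in units of 6 degrees (1.0 is 6 degrees), then the opening, from -1 (shut) to 1 (fully open), so that 0 is half open. In form: [[[dx, dy, dz, twist, grip], ...]]. A call has 1 to 10 rows; each row is the pose to reach, as a shift and turn from the pose commanded when the call began; what a row does not reach only later rows make up. A row lasts 1/12 s, in which the tool goes at most 41.7 mm and 7.16 degrees, less where a joint would pass 70% of its speed; a pose out of reach is approached as far as the arm can. A call with a gripper value outside its range is refused whole. The fingers move at their own pace and stop on an object; the grip force is fixed at half the most. Time passes only in rows, so rows that repeat a pose let the fingers close. It gives the time, the measured TCP pose, the force, the opening and the grip force at its end, in the units of the state.
- observe(): the state, without advancing time (a new reading comes with each control period).
- vision.camera(name): name is "side" or "top" or "wrist"; returns the picture (400x640x3 uint8, blue, green, red); there is no depth.
- vision.camera_info(name): a dict with "fx", "fy", "cx", "cy" (pixels), "view" (4x4, takes a point from world to camera coordinates). Camera axes: x right, y down, z forward; pixel columns grow to the right and rows downward; lengths in m; the calibration is good to about 2 mm. A picture is of the moment at which its call begins: read the wrist's pose just before it. camera_info takes no time and is no camera call; for the wrist camera it gives the pose at the moment of the call.
- order.finish_job(): hands the job in; it is judged then, once.
The state is a dict: "time_s": time; "joint_positions": joint angles; "joint_vel": joint speeds; "effort": joint torques, N m; "tool_pos": TCP position; "orientation": TCP orientation; "ft_force": force on the tool from outside, world axes, zero at the start; "wrist_torque": the same for the moment, N m; "width": opening from 0.0 (shut) to 1.0 (fully open); "gripper_force": force on a finger pad.
Only numpy, scipy, OpenCV 4.12 (cv2) and the standard library are available. Lean on these libraries where they do the work, as an engineer would, in place of code of your own. Each camera call takes 0.05 s, during which the arm holds its last target. There are 200 camera calls.

## Task

Turn the charm spinner anticlockwise (seen from above) through a full turn: let the brass flat of its shaft pass the red pointer once and stop it facing the pointer the second time round, then pinch the shaft across that flat with the fingers to feel that it sits square to the pointer. Then take the collar with the brass thumbscrew, slip it over the shaft with the screw on the pointer's side, and finish while still holding it in the air, level, at mid-height of the flat, with the tip of the screw pressed lightly against the flat: do not put it down or let go. Leave the other things on the table where they are.

Things in the scene. Friction and masses are not known exactly. Their poses are not given: they have to be found in the camera images.
- stand: grey foot of the spinner, fixed to the table, 150 mm across. Origin: centre of its underside on the table, on the vertical axis about which the spinner turns. Its x axis points to the red pointer, a 22 mm wide tab that stands 115 to 129 mm from the axis and 51 mm high
- spinner (a joint): angle of the spinner (wheel and shaft in one), rad, growing anticlockwise seen from above. 0: the flat faces the red pointer; it starts 0.35 to 1.3 before that (negative); 6.283: the flat faces the pointer again after passing it once, the wanted value. Stops at -1.6 and 7.4. It turns with a small friction (0.045 N m) and stays where it is left.
- wheel_center (a point): centre of the wheel's top face, on the axis. The wheel: dark wood, 190 mm across, top face 70 mm above the table, a white line on top from the shaft to the rim on the flat's side; hub 40 mm across up to 79 mm
- shaft: the spinner's upright steel shaft, turning with the wheel: origin on the axis, 95 mm above the table; x towards the flat's side; 24 mm across, its top 145 mm above the table
- crank_top (a point): centre of the top end of the wheel's upright black crank knob, 16 mm across, standing 75 mm from the axis, 90 degrees anticlockwise of the flat; it rises from the wheel's top (70 mm above the table) to 115 mm and spins freely on its own axis, so it can be pinched and led round without turning the hand
- flat: brass flat on the shaft, 18 mm wide, from 97 to 145 mm above the table (the shaft's top). Origin: middle of its face, 121 mm above the table and 7 mm from the axis; x points out of the face, z up. The round back of the shaft is 12 mm from the axis, so across the flat it measures 19 mm, elsewhere up to 24 mm, centred 2.5 mm behind the axis. A pinch squares the flat to the finger
- collar: aluminium collar lying flat on the table, 46 mm across, 24 mm high, bore 29 mm, about 0.13 kg, with a brass thumbscrew through its wall. Origin: centre of its underside; z up along the bore, x points from the centre outwards along the thumbscrew. The screw's head, 16 mm across, reaches 37 mm from the centre, so pinch the collar across its y axis
- screw: the collar's brass thumbscrew, fixed in the collar; same origin and axes as the collar
- screw_tip (a point): inner end of the thumbscrew, 6 mm across, inside the bore: 9.3 mm from the collar's centre along its x, 12 mm above its underside. With the collar centred on the shaft the tip is 2.3 mm off the flat; the bore leaves 2.5 mm round the shaft
- spare_ring: the plain spare ring: same size and metal as the collar (46 mm across, 24 mm high) but without a thumbscrew. Origin: centre of its underside. Not to be used
- pagoda_gold: loose gold pagoda figurine, 52 mm across, 108 mm tall; origin under its centre
- pagoda_green: loose green pagoda figurine, 52 mm across, 108 mm tall; origin under its centre
- bead_jar: loose clear jar with red cap, 60 mm across, 85 mm tall; origin under its centre
- screwdriver: loose screwdriver lying along its own x, about 200 mm long
- jade_ring: loose green disc with a hole, 64 mm across, 10 mm thick; origin under its centre
- gift_box: loose red box, 90 x 60 x 28 mm; origin under its centre

How it is judged:
By the outcome, as a careful person would: the job done as asked, in the order asked, and still so for the second after the job is handed in, while the arm keeps its last pose, push and grip.
It also fails if it takes over 72 s, if anything falls off the work surface, if the arm or the gripper's body presses on something with over 40 N, if the wrist force passes 120 N, or if a joint passes its speed limit or range.

## Working session

There is one attempt and no reset: what is moved stays moved. The work goes in short steps, Python scripts to look and compute and a tool call to move; the robot and the scene stay as the last step left them, time stands still between calls to the robot, and variables do not carry over. Pictures are saved under pics/ and viewed, at most 11 in all, crops included, and the job is handed in when it is done.

Besides the shell and the picture viewer there is one more tool, called after "Request:" by a JSON object that holds its "api" and its "payload". move_arm: Moves the arm, as the interface text tells. Its arguments: {"type":"object","properties":{"moves":{"type":"array","items":{"type":"array","items":{"type":"array","items":{"type":"number"}}}}},"required":["moves"]}

```bash
mkdir -p pics; cat > h.py <<'E'
from rig import observe, vision, order, arm
import numpy as np, cv2
def info(n):
    i=vision.camera_info(n); return i, np.array(i["view"])
def ray(n,u,v,z,iv=None):
    i,V=iv or info(n); R=V[:3,:3]; t=V[:3,3]; c=-R.T@t
    d=R.T@np.array([(u-i["cx"])/i["fx"],(v-i["cy"])/i["fy"],1]); return c+d*(z-c[2])/d[2]
def proj(n,p,iv=None):
    i,V=iv or info(n); q=V[:3,:3]@np.array(p)+V[:3,3]
    return np.array([i["fx"]*q[0]/q[2]+i["cx"],i["fy"]*q[1]/q[2]+i["cy"]])
E
python3 - <<'E'
from h import *
for n in("top","side"):
    im=vision.camera(n); cv2.imwrite(f"pics/{n}0.png",im)
    i,V=info(n); print(n,i["fx"],i["cx"],i["cy"],-V[:3,:3].T@V[:3,3],V[:3,:3].round(2).tolist())
print(observe())
E
```

```text
top 483.87471986298146 325.78431004028283 196.41325645609535 [ 0.37452893 -0.01387087  1.68235111] [[0.03, -1.0, 0.01], [-0.99, -0.03, -0.1], [0.1, -0.01, -1.0]]
side 439.56752894376865 319.11749582175935 197.33495443695332 [-0.31102547  0.78497902  0.8791844 ] [[-0.68, -0.73, 0.0], [-0.41, 0.38, -0.83], [0.61, -0.57, -0.55]]
{'time_s': 0.1, 'joint_positions': array([ 1.18447958,  0.41788038, -0.01029668,  1.61406614,  0.00469555,
        1.11067173, -0.05297329]), 'joint_vel': array([-0.00040773, -0.00088741,  0.00277092, -0.00186594,  0.0004209 ,
       -0.00195437, -0.0007124 ]), 'effort': array([ 1.03991391e-03, -8.52583051e+01,  6.39378168e-01, -4.26699543e+01,
       -4.89815441e-02,  1.64110103e-02,  6.09305835e-05]), 'tool_pos': array([ 0.2111509 , -0.58792832,  0.20492913]), 'orientation': array([[ 9.41128355e-01,  3.38049182e-01, -4.12484687e-04],
       [ 3.38049425e-01, -9.41127915e-01,  9.13104868e-04],
       [-7.95264997e-05, -9.98789093e-04, -9.99999498e-01]]), 'ft_force': array([ 0.40324213, -0.04648547,  1.02687044]), 'wrist_torque': array([-0.02860619,  0.01307204, -0.02569948]), 'gripper_force': 0.0, 'width': 0.9981174866224104}
```

View pics/top0.png

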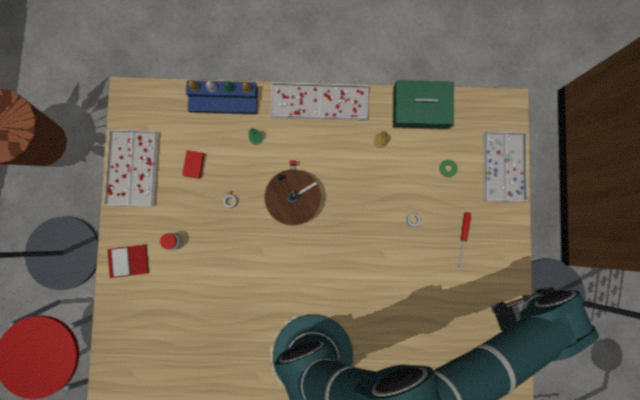

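View pics/side0.png

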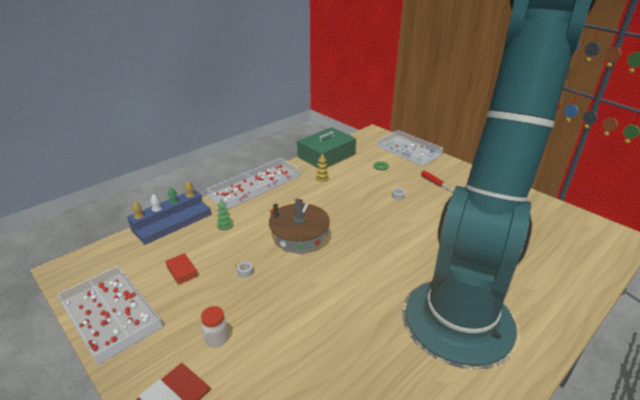

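The top view shows the wheel at (293,196), the red pointer at (293,162), the white line's end at (315,183) and the knob at (281,177). A ring at (231,200) has a brass spot near (231,193), so it is probably the collar; the plain ring is at (414,219). Next I measure with masks.

```bash
python3 - <<'E'
from h import *
im=cv2.imread("pics/top0.png"); hsv=cv2.cvtColor(im,cv2.COLOR_BGR2HSV)
a=cv2.resize(im[150:240,210:350],None,fx=5,fy=5,interpolation=cv2.INTER_CUBIC); cv2.imwrite("pics/crop.png",a)
def blobs(m,x0,y0,x1,y1,nm,z,mn=3):
    k=np.zeros(m.shape,np.uint8); k[y0:y1,x0:x1]=m[y0:y1,x0:x1]
    n,l,s,c=cv2.connectedComponentsWithStats(k)
    for j in range(1,n):
        if s[j,4]>=mn: print(nm,s[j].tolist(),c[j].round(2),ray("top",*c[j],z)[:2].round(4))
H,S,V=[hsv[...,k].astype(int) for k in range(3)]
u8=lambda b:b.astype(np.uint8)
wood=u8((V<130)&(S>60))
blobs(wood,255,165,330,230,"wheel",.07,500)
k=np.zeros_like(wood);k[160:230,255:330]=wood[160:230,255:330]
c=max(cv2.findContours(k,0,2)[0],key=cv2.contourArea); print(cv2.fitEllipse(cv2.convexHull(c)))
blobs(u8(((H<8)|(H>172))&(S>140)&(V>90)),280,150,305,172,"pointer",.051)
blobs(u8((V>150)&(S<70)),255,165,330,230,"white",.07)
blobs(u8(V<45),268,168,290,190,"knob",.115)
blobs(u8(S<60),215,185,245,215,"collar",.024)
blobs(u8((H>12)&(H<32)&(S>110)&(V>60)),222,185,240,215,"brass",.014)
blobs(u8(S<60),400,205,430,235,"spare",.024)
E
```

```text
wheel [264, 169, 62, 57, 2554] [294.18 197.18] [0.5288 0.0759]
((294.4083557128906, 196.72637939453125), (56.559112548828125, 61.738616943359375), 84.46906280517578)
pointer [290, 160, 6, 5, 24] [292.38 162.33] [0.6498 0.0869]
white [301, 183, 15, 9, 21] [308. 187.] [0.5643 0.0307]
knob [278, 175, 7, 5, 26] [280.96 176.92] [0.5898 0.1186]
collar [222, 194, 15, 14, 130] [229.42 200.73] [0.5151 0.3002]
brass [227, 191, 5, 3, 11] [228.82 191.82] [0.5468 0.3055]
spare [407, 213, 14, 14, 126] [413.37 219.49] [ 0.4671 -0.333 ]
```

View pics/crop.png

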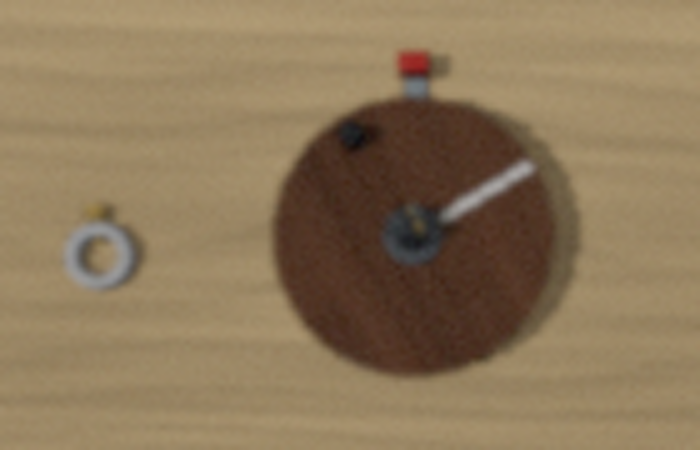

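The crop puts the knob at (280.4,177), the pointer at (292.6,162.4) and the hub near (293,197). The brass screw is on the +x side of the left ring. I'll move the arm over the wheel for a closer look.

Request:
{"api": "move_arm", "payload": {"moves": [[[0.01, 0.03, 0.03, 0, 1], [0.03, 0.06, 0.05, 0, 1], [0.05, 0.09, 0.07, 0, 1], [0.065, 0.125, 0.09, 0, 1], [0.08, 0.16, 0.1, 0, 1], [0.1, 0.19, 0.11, 0, 1], [0.115, 0.225, 0.12, 0, 1], [0.13, 0.26, 0.13, 0, 1], [0.145, 0.295, 0.14, 0, 1], [0.16, 0.33, 0.15, 0, 1]]]}}

```text
time_s: 0.93
tool_pos: [0.3714, -0.2563, 0.3558]
orientation: [[0.941, 0.338, -0.0], [0.338, -0.941, -0.0], [-0.0, 0.0, -1.0]]
ft_force: [0.5, -0.5, 0.5]
width: 1.0
gripper_force: 0.0
```

Request:
{"api": "move_arm", "payload": {"moves": [[[0.01, 0.035, 0, 0, 1], [0.02, 0.07, 0, 0, 1], [0.03, 0.11, 0, 0, 1], [0.04, 0.145, 0, 0, 1], [0.05, 0.18, 0, 0, 1], [0.06, 0.215, 0, 0, 1], [0.07, 0.25, 0, 0, 1], [0.08, 0.285, 0, 0, 1], [0.09, 0.32, 0, 0, 1], [0.1, 0.34, 0, 0, 1]]]}}

```text
time_s: 1.77
tool_pos: [0.471, 0.0856, 0.3556]
orientation: [[0.94, 0.341, 0.0], [0.341, -0.94, 0.0], [0.001, -0.0, -1.0]]
ft_force: [-0.5, 0.3, 0.5]
width: 1.0
gripper_force: 0.0
```

```bash
python3 - <<'E'
from h import *
s=observe(); print(s['time_s'],s['tool_pos'],s['orientation'].round(3).tolist(),s['joint_positions'].round(2))
i,V=info("wrist"); print(i["fx"],-V[:3,:3].T@V[:3,3],V[:3,:3].round(3).tolist())
print([proj("wrist",p).round() for p in ([.528,.08,.07],[.65,.087,.05],[.515,.3,.02])])
im=vision.camera("wrist"); cv2.imwrite("pics/w1.png",im); np.save("pics/w1.npy",np.array(V))
E
```

```text
1.7667 [0.47099642 0.08559927 0.35559614] [[0.94, 0.341, 0.0], [0.341, -0.94, 0.0], [0.001, -0.0, -1.0]] [ 0.41  0.07 -0.68  1.73  0.04  1.36 -1.51]
338.467128818334 [0.54761679 0.11379466 0.53583022] [[0.34, -0.94, -0.001], [-0.903, -0.327, 0.28], [-0.263, -0.094, -0.96]]
[array([334., 119.]), array([361.,  27.]), array([186.,  73.])]
```

View pics/w1.png

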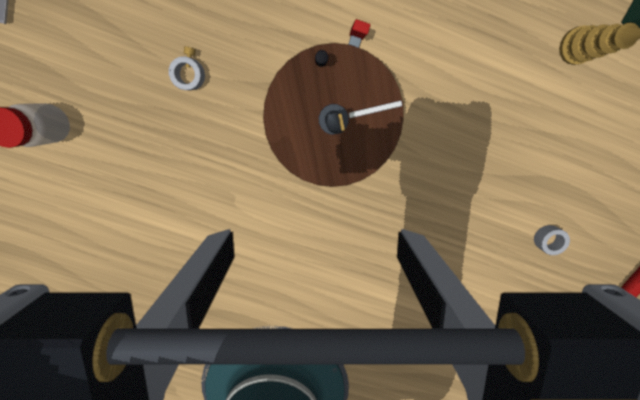

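The wrist view shows the wheel around (334,115), the knob at (321,58), the pointer at (361,29), the white line's end at (402,103), and the collar at (187,73) with its screw at (190,52). I'll measure these.

```bash
cat > m.py <<'E'
from h import *
def ell(k):
    c=max(cv2.findContours(k,0,1)[0],key=cv2.contourArea); return cv2.fitEllipse(cv2.convexHull(c))
def win(m,x0,y0,x1,y1):
    k=np.zeros(m.shape,np.uint8); k[y0:y1,x0:x1]=m[y0:y1,x0:x1]; return k
def big(k,z,iv,nm,n="wrist"):
    q,l,s,c=cv2.connectedComponentsWithStats(k); j=1+s[1:,4].argmax()
    p=ray(n,*c[j],z,iv)[:2]; print(nm,s[j].tolist(),c[j].round(1),p.round(4)); return p,l==j
E
python3 - <<'E'
from m import *
im=cv2.imread("pics/w1.png"); i,_=info("wrist"); iv=(i,np.load("pics/w1.npy"))
H,S,V=[cv2.cvtColor(im,cv2.COLOR_BGR2HSV)[...,k].astype(int) for k in range(3)]
wood=win(((V<120)|((V>150)&(S<60))),255,35,408,192); 
# wheel: dark; project contour to z=.07 and fit circle on the shadow-free side
c=max(cv2.findContours(wood,0,1)[0],key=cv2.contourArea)[:,0]
P=np.array([ray("wrist",u,v,.07,iv)[:2] for u,v in c])
from scipy.optimize import least_squares
f=lambda x:np.hypot(*(P-x).T)-.095
r=least_squares(f,[.528,.08],loss="soft_l1",f_scale=.001); print("axis",r.x.round(4),np.median(abs(f(r.x))))
pt,m=big(win(((H<8)|(H>172))&(S>140)&(V>60),340,10,380,48),.051,iv,"pointer")
b=m&(V>150); print(b.sum(), [ray("wrist",*np.argwhere(b)[:, ::-1].mean(0),.051,iv)[:2].round(4)])
kn,_=big(win(V<45,308,45,335,70),.1,iv,"knob")
wl,m=big(win((V>140)&(S<60),352,90,408,125),.07,iv,"white")
q=np.argwhere(m)[:,::-1]; Q=np.array([ray("wrist",*p,.07,iv)[:2] for p in q]); vx,vy,_,_=cv2.fitLine(Q.astype(np.float32),2,0,.01,.01).ravel(); print("line ang",np.arctan2(vy,vx))
co,m=big(win((S<50)&(V>110),160,55,215,95),.024,iv,"collar")
e=ell(m.astype(np.uint8)); print(e, ray("wrist",*e[0],.024,iv)[:2].round(4))
br,_=big(win((H>10)&(H<32)&(S>120)&(V>60),182,44,200,58),.013,iv,"brass")
for nm,p in(("knob",kn),("pointer",pt)):
    d=p-r.x; print(nm,np.hypot(*d),np.arctan2(d[1],d[0]))
print(V[40:60:2,312:332:2]); print(S[46:56,182:200])
E
```

```text
axis [0.5283 0.0793] 0.0017254951392251944
pointer [350, 20, 20, 19, 255] [359.9  28.5] [0.6471 0.0881]
145 [array([0.6507, 0.0878])]
knob [315, 50, 15, 17, 179] [321.7  58.4] [0.5911 0.1217]
white [352, 101, 50, 16, 271] [377.1 108.4] [0.5609 0.0312]
line ang -0.99864703
collar [168, 56, 33, 34, 536] [184.1  72.7] [0.5142 0.3009]
((184.03904724121094, 72.77359008789062), (31.032215118408203, 34.80496597290039), 148.29612731933594) [0.5141 0.301 ]
brass [184, 47, 11, 10, 84] [188.9  51. ] [0.5444 0.3054]
knob 0.07579541968988253 0.5931559814505333
pointer 0.11912898331027362 0.07407526467679779
[[171 174 178 178 179 178 178 176 178 184]
 [169 170 172 175 175 174 172 171 162 147]
 [167 159 146 133 123 112 104  95  88  84]
 [137 100  85  79  77  79  80  78  80  76]
 [ 73  74  78  77  73  77  79  78  78  77]
 [ 66  70  76  60  44  45  55  74  77  76]
 [ 69  70  61  38  39  38  37  47  71  72]
 [ 68  63  42  44  42  42  35  32  47  50]
 [ 69  62  41  45  42  40  39  36  36  50]
 [ 70  57  38  46  43  40  36  33  36  49]]
[[ 97  99 109 117 116 113 107 104 100  97  96  96  95  95  95  93  95  94]
 [ 96 103 123 131 134 129 126 121 116 109 106 101  97  96  94  96  93  95]
 [ 96 103 125 136 139 139 138 135 134 128 124 115 104  98  97  95  96  96]
 [ 97 103 128 140 141 141 139 140 138 142 137 131 122 105  97  94  93  95]
 [ 97 106 130 140 140 141 139 139 140 138 143 141 133 113 100  96  97  98]
 [ 98 110 132 140 139 140 140 139 139 141 144 137 135 113  95  96  95  93]
 [ 99 110 128 136 139 138 139 138 139 140 142 138 130 110  99  94  94  98]
 [ 96 104 117 129 133 140 140 138 139 138 138 137 129 107  96  94  97  95]
 [ 96  96 101 106 116 132 138 139 141 139 135 130 121 106  95  96  92  95]
 [ 84  83  83  87  99 123 136 140 136 128 115 115 112 101  95  93  95  96]]
```

Request:
{"api": "move_arm", "payload": {"moves": [[[0.03, 0.01, -0.02, 0, 0], [0.06, 0.02, -0.05, 0, 0], [0.09, 0.03, -0.08, 0, 0], [0.12, 0.035, -0.115, 0, 0], [0.12, 0.035, -0.15, 0, 0], [0.12, 0.035, -0.18, 0, 0], [0.12, 0.035, -0.205, 0, 0], [0.12, 0.035, -0.205, 0, 0]]]}}

```text
time_s: 2.48
tool_pos: [0.5887, 0.116, 0.1453]
orientation: [[0.941, 0.338, -0.008], [0.338, -0.941, -0.001], [-0.007, -0.002, -1.0]]
ft_force: [-0.0, -0.8, -0.9]
width: 0.509
gripper_force: 0.0
```

```bash
python3 - <<'E'
from m import *
s=observe(); print(s['tool_pos'],s['width'],np.degrees(np.arctan2(s['orientation'][1,1],s['orientation'][0,1])))
iv=info("wrist"); im=vision.camera("wrist"); cv2.imwrite("pics/w2.png",im)
g=s['tool_pos'].copy();print(proj("wrist",g,iv),proj("wrist",[.591,.1204,.115],iv),proj("wrist",[.5283,.0793,.145],iv))
E
```

```text
[0.58871214 0.1159759  0.14528376] 0.5088295143029683 -70.23349861982564
[316.27337099 243.12268693] [311.11377913 218.64736517] [338.33683058 342.42549116]
```

View pics/w2.png

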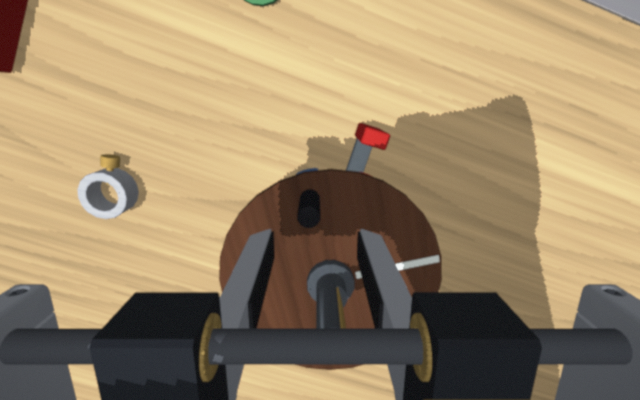

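The knob's top end is near (309,219), where I predicted it, and between the fingers. I'll go down and pinch it.

Request:
{"api": "move_arm", "payload": {"moves": [[[0, 0, -0.02, 0, 0], [0, 0, -0.045, 0, 0], [0, 0, -0.065, 0, 0], [0, 0, -0.065, 0, 0], [0, 0, -0.065, 0, -1], [0, 0, -0.065, 0, -1], [0, 0, -0.065, 0, -1], [0, 0, -0.065, 0, -1], [0, 0, -0.065, 0, -1]]]}}

```text
time_s: 3.28
tool_pos: [0.5917, 0.117, 0.0865]
orientation: [[0.941, 0.338, 0.001], [0.338, -0.941, 0.0], [0.001, 0.0, -1.0]]
ft_force: [-0.4, -0.1, -0.4]
width: 0.179
gripper_force: 0.3
```

```bash
python3 - <<'E'
from m import *
s=observe(); print(s['time_s'],s['tool_pos'],s['width'],s['ft_force'],s['gripper_force'],s['joint_positions'].round(2))
E
```

```text
3.2833 [0.59171022 0.11695258 0.08646601] 0.17911119387455535 [-0.36809101 -0.09913686 -0.43097076] 0.3177039138972759 [ 0.2   0.59 -0.6   1.75  0.4   0.93 -1.79]
```

```bash
python3 - <<'E'
import numpy as np
p0,p1=.537,7.924; ph=np.linspace(p0,p1,37); P=.075*np.c_[np.cos(ph),np.sin(ph)]
P=(np.round((P-P[0])*2000)/2000)
for k in range(0,36,9): print([[*(P[j]-P[k]).round(4).tolist(),0,0,-1] for j in range(k+1,k+10)])
E
```

```text
[[-0.009, 0.0125, 0, 0, -1], [-0.0205, 0.0225, 0, 0, -1], [-0.034, 0.03, 0, 0, -1], [-0.0485, 0.035, 0, 0, -1], [-0.064, 0.0365, 0, 0, -1], [-0.079, 0.035, 0, 0, -1], [-0.094, 0.0305, 0, 0, -1], [-0.1075, 0.023, 0, 0, -1], [-0.119, 0.013, 0, 0, -1]]
[[-0.0095, -0.012, 0, 0, -1], [-0.016, -0.026, 0, 0, -1], [-0.0195, -0.0405, 0, 0, -1], [-0.0205, -0.056, 0, 0, -1], [-0.018, -0.071, 0, 0, -1], [-0.012, -0.0855, 0, 0, -1], [-0.004, -0.0985, 0, 0, -1], [0.007, -0.1095, 0, 0, -1], [0.02, -0.118, 0, 0, -1]]
[[0.014, -0.0055, 0, 0, -1], [0.029, -0.008, 0, 0, -1], [0.0445, -0.0075, 0, 0, -1], [0.0595, -0.004, 0, 0, -1], [0.0735, 0.0025, 0, 0, -1], [0.0855, 0.0115, 0, 0, -1], [0.096, 0.0235, 0, 0, -1], [0.1035, 0.0365, 0, 0, -1], [0.108, 0.0515, 0, 0, -1]]
[[0.0015, 0.015, 0, 0, -1], [0.0, 0.0305, 0, 0, -1], [-0.0045, 0.045, 0, 0, -1], [-0.012, 0.0585, 0, 0, -1], [-0.0225, 0.07, 0, 0, -1], [-0.0345, 0.079, 0, 0, -1], [-0.0485, 0.086, 0, 0, -1], [-0.0635, 0.0895, 0, 0, -1], [-0.0785, 0.09, 0, 0, -1]]
```

Request:
{"api": "move_arm", "payload": {"moves": [[[-0.009, 0.0125, 0, 0, -1], [-0.0205, 0.0225, 0, 0, -1], [-0.034, 0.03, 0, 0, -1], [-0.0485, 0.035, 0, 0, -1], [-0.064, 0.0365, 0, 0, -1], [-0.079, 0.035, 0, 0, -1], [-0.094, 0.0305, 0, 0, -1], [-0.1075, 0.023, 0, 0, -1], [-0.119, 0.013, 0, 0, -1]]]}}

```text
time_s: 4.03
tool_pos: [0.471, 0.1313, 0.0862]
orientation: [[0.94, 0.34, 0.001], [0.34, -0.94, 0.001], [0.001, -0.0, -1.0]]
ft_force: [0.2, 1.2, 11.2]
width: 0.163
gripper_force: 30.0
```

Request:
{"api": "move_arm", "payload": {"moves": [[[-0.0095, -0.012, 0, 0, -1], [-0.016, -0.026, 0, 0, -1], [-0.0195, -0.0405, 0, 0, -1], [-0.0205, -0.056, 0, 0, -1], [-0.018, -0.071, 0, 0, -1], [-0.012, -0.0855, 0, 0, -1], [-0.004, -0.0985, 0, 0, -1], [0.007, -0.1095, 0, 0, -1], [0.02, -0.118, 0, 0, -1]]]}}

```text
time_s: 4.78
tool_pos: [0.4931, 0.0125, 0.0863]
orientation: [[0.941, 0.339, 0.002], [0.339, -0.941, 0.001], [0.003, -0.0, -1.0]]
ft_force: [5.8, 13.2, 2.0]
width: 0.164
gripper_force: 30.0
```

Request:
{"api": "move_arm", "payload": {"moves": [[[0.014, -0.0055, 0, 0, -1], [0.029, -0.008, 0, 0, -1], [0.0445, -0.0075, 0, 0, -1], [0.0595, -0.004, 0, 0, -1], [0.0735, 0.0025, 0, 0, -1], [0.0855, 0.0115, 0, 0, -1], [0.096, 0.0235, 0, 0, -1], [0.1035, 0.0365, 0, 0, -1], [0.108, 0.0515, 0, 0, -1]]]}}

```text
time_s: 5.53
tool_pos: [0.5998, 0.0651, 0.0862]
orientation: [[0.941, 0.339, -0.001], [0.339, -0.941, 0.001], [-0.001, -0.001, -1.0]]
ft_force: [-11.3, 1.5, 14.9]
width: 0.162
gripper_force: 30.0
```

Request:
{"api": "move_arm", "payload": {"moves": [[[0.0015, 0.015, 0, 0, -1], [0.0, 0.0305, 0, 0, -1], [-0.0045, 0.045, 0, 0, -1], [-0.012, 0.0585, 0, 0, -1], [-0.0225, 0.07, 0, 0, -1], [-0.0345, 0.079, 0, 0, -1], [-0.0485, 0.086, 0, 0, -1], [-0.0635, 0.0895, 0, 0, -1], [-0.0785, 0.09, 0, 0, -1], [-0.0785, 0.09, 0, 0, -1]]]}}

```text
time_s: 6.37
tool_pos: [0.5194, 0.1549, 0.0864]
orientation: [[0.94, 0.341, 0.0], [0.341, -0.94, 0.0], [0.001, -0.0, -1.0]]
ft_force: [-0.3, 7.4, 0.5]
width: 0.161
gripper_force: 30.0
```

Request:
{"api": "move_arm", "payload": {"moves": [[[0, 0, 0, 0, -0.3], [0, 0, 0, 0, -0.3], [0, 0, 0, 0, -0.3], [0, 0, 0.02, 0, -0.3], [0, 0, 0.05, 0, -0.3], [0, 0, 0.09, 0, -0.3], [-0.03, -0.01, 0.12, 0, 0], [-0.06, -0.03, 0.15, 0, 0.3], [-0.09, -0.05, 0.18, 0, 0.5], [-0.12, -0.06, 0.2, 0, 0.5]]]}}

```text
time_s: 7.2
tool_pos: [0.4069, 0.0949, 0.2819]
orientation: [[0.941, 0.337, -0.0], [0.337, -0.941, 0.001], [0.0, -0.001, -1.0]]
ft_force: [1.6, -0.7, 1.0]
width: 0.596
gripper_force: 0.0
```

Request:
{"api": "move_arm", "payload": {"moves": [[[0.0, 0, 0, 0, 0.5], [0, 0, 0, 0, 0.5], [0, 0, 0, 0, 0.5]]]}}

```text
time_s: 7.45
tool_pos: [0.408, 0.0955, 0.2808]
orientation: [[0.941, 0.337, 0.0], [0.337, -0.941, -0.0], [0.0, 0.0, -1.0]]
ft_force: [-0.9, 0.1, -0.3]
width: 0.747
gripper_force: 0.0
```

```bash
python3 - <<'E'
from m import *
s=observe(); print(s['time_s'],s['tool_pos'],s['width'],s['joint_positions'].round(2),np.abs(s['joint_vel']).max())
iv=info("wrist"); im=vision.camera("wrist"); cv2.imwrite("pics/w3.png",im); np.save("pics/w3.npy",iv[1])
for p in ([.5283,.0793,.07],[.5283,.0793,.145],[.65,.0878,.051],[.523,.154,.115]): print(proj("wrist",p,iv).round())
E
```

```text
7.45 [0.40804172 0.09551362 0.28079073] 0.7466900581610438 [ 0.42 -0.02 -0.71  1.97 -0.01  1.19 -1.51] 0.049590044722872914
[367.  71.]
[380.  65.]
[401. -47.]
[299.  45.]
```

View pics/w3.png

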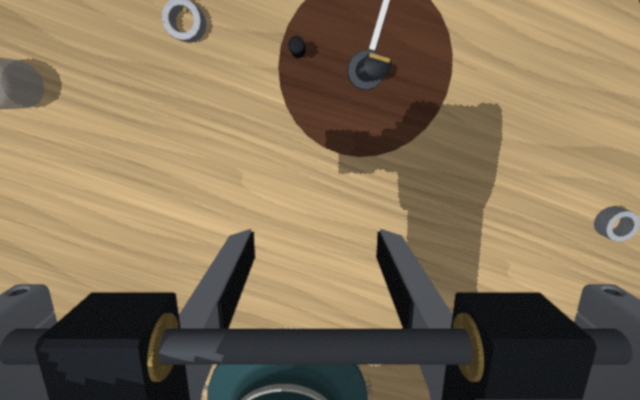

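The wheel is now at (367,71). The white line points toward the pointer, which is outside the picture above, and the brass flat is at (380,57). I'll turn the hand so the fingers close along the pointer line, and look again with the pointer in view.

Request:
{"api": "move_arm", "payload": {"moves": [[[0.017, -0.005, 0.01, 1.1, 0.3], [0.034, -0.01, 0.02, 2.2, 0.3], [0.051, -0.015, 0.03, 3.3, 0.3], [0.068, -0.02, 0.04, 4.4, 0.3], [0.085, -0.025, 0.05, 5.5, 0.3], [0.1, -0.03, 0.05, 6.6, 0.3], [0.12, -0.035, 0.05, 7.7, 0.3], [0.14, -0.04, 0.05, 8.8, 0.3], [0.155, -0.045, 0.05, 9.9, 0.3], [0.17, -0.045, 0.05, 11, 0.3]]]}}

```text
time_s: 8.33
tool_pos: [0.5792, 0.0502, 0.3283]
orientation: [[0.069, 0.998, -0.004], [0.998, -0.069, 0.002], [0.001, -0.004, -1.0]]
ft_force: [0.6, 0.0, -0.5]
width: 0.648
gripper_force: 0.0
```

Request:
{"api": "move_arm", "payload": {"moves": [[[0, 0, 0, 1.0, 0.3], [0, 0, 0, 1.4, 0.3], [0, 0, 0, 1.4, 0.3], [0, 0, 0, 1.4, 0.3]]]}}

```text
time_s: 8.67
tool_pos: [0.578, 0.0511, 0.3292]
orientation: [[-0.071, 0.997, -0.003], [0.997, 0.071, 0.001], [0.002, -0.003, -1.0]]
ft_force: [-0.4, 0.7, -0.3]
width: 0.648
gripper_force: 0.0
```

```bash
python3 - <<'E'
from m import *
s=observe(); print(s['time_s'],s['tool_pos'],np.degrees(np.arctan2(s['orientation'][1,1],s['orientation'][0,1])),s['width'],s['joint_positions'].round(2),np.abs(s['joint_vel']).max())
iv=info("wrist"); im=vision.camera("wrist"); cv2.imwrite("pics/w4.png",im); np.save("pics/w4.npy",iv[1])
for p in ([.5283,.0793,.07],[.5283,.0793,.145],[.65,.0878,.051],[.523,.154,.115],[.514,.301,.02]): print(proj("wrist",p,iv).round())
E
```

```text
8.6667 [0.57800966 0.05106367 0.32917225] 4.076986422230271 0.6475202743277175 [ 0.46  0.33 -0.77  1.54  0.23  1.37 -0.26] 0.02284127955066672
[279. 137.]
[272. 146.]
[372. 136.]
[273.  74.]
[279. -47.]
```

View pics/w4.png

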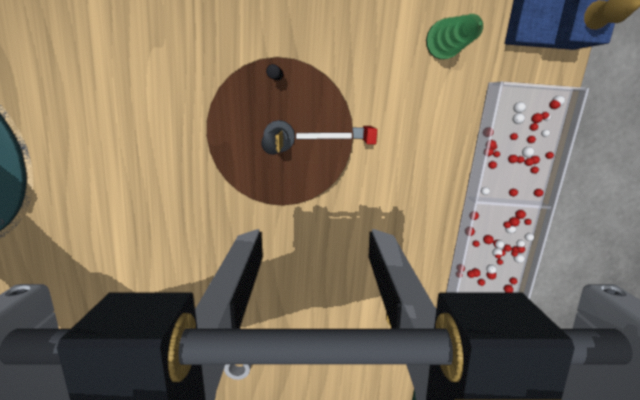

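The white line, from (297,136) to (352,136), points straight at the red pointer at (371,135); the wheel is around (280,131). I'll measure the axis, pointer and line angles from this nearly overhead view.

```bash
python3 - <<'E'
from m import *
from scipy.optimize import least_squares
im=cv2.imread("pics/w4.png"); i,_=info("wrist"); iv=(i,np.load("pics/w4.npy"))
H,S,V=[cv2.cvtColor(im,cv2.COLOR_BGR2HSV)[...,k].astype(int) for k in range(3)]
W=win((V<115)|((S<60)&(V>120)),195,50,352,210)
c=max(cv2.findContours(W,0,1)[0],key=cv2.contourArea)[:,0]; c=c[c[:,0]<345]
P=np.array([ray("wrist",u,v,.07,iv)[:2] for u,v in c])
f=lambda x:np.hypot(*(P-x).T)-.095
r=least_squares(f,[.528,.08],loss="soft_l1",f_scale=.0007); ax=r.x; print("axis",ax.round(4),np.median(abs(f(ax))))
_,m=big(win(((H<8)|(H>172))&(S>140)&(V>60),360,115,382,155),.051,iv,"ptr all")
top=m
q=np.argwhere(top)[:,::-1]; print("vals",np.percentile(V[top],[5,25,50,75,95]),q.min(0),q.max(0))
for lo in (0,170,190):
    b=q[V[top]>=lo]; 
    if len(b): p=ray("wrist",*b.mean(0),.051,iv)[:2]; d=p-ax; print(lo,len(b),p.round(4),np.hypot(*d).round(4),np.arctan2(d[1],d[0]).round(4))
Q=np.array([ray("wrist",*p,.051,iv)[:2] for p in q]); print("minrect",cv2.minAreaRect((Q*1000).astype(np.float32)))
wl,m=big(win((V>140)&(S<60),296,120,352,150),.07,iv,"white")
Q=np.array([ray("wrist",*p[::-1],.07,iv)[:2] for p in np.argwhere(m)]); vx,vy,_,_=cv2.fitLine(Q.astype(np.float32),2,0,.01,.01).ravel()
d=wl-ax; print("line ang",np.arctan2(vy,vx)%np.pi,"from axis",np.arctan2(d[1],d[0]))
kn,_=big(win(V<45,262,60,290,85),.1,iv,"knob"); d=kn-ax; print(np.hypot(*d),np.arctan2(d[1],d[0])-np.pi/2)
E
```

```text
axis [0.5303 0.0821] 0.0015129466025621471
ptr all [364, 126, 13, 19, 216] [370. 135.] [0.6478 0.0889]
vals [ 77.  119.  172.5 181.  185. ] [364 126] [376 144]
0 216 [0.6478 0.0889] 0.1177 0.0575
170 116 [0.6506 0.0883] 0.1205 0.0516
minrect ((647.8165893554688, 88.85531616210938), (16.150644302368164, 24.302886962890625), 6.324855804443359)
white [296, 133, 56, 6, 333] [323.6 135.5] [0.5852 0.0858]
line ang 0.07137204 from axis 0.06825813708472524
knob [267, 67, 17, 15, 133] [276.   74.6] [0.5248 0.1539]
0.07204286670524865 0.07604536415739904
```

Request:
{"api": "move_arm", "payload": {"moves": [[[-0.02, 0.01, -0.02, -0.1, 0.3], [-0.04, 0.025, -0.04, -0.1, 0.3], [-0.051, 0.03, -0.07, -0.1, 0.3], [-0.051, 0.03, -0.1, -0.1, 0.3], [-0.051, 0.03, -0.135, -0.1, 0.3], [-0.051, 0.03, -0.17, -0.1, 0.3], [-0.051, 0.03, -0.2, -0.1, 0.3], [-0.051, 0.03, -0.22, -0.1, 0.3], [-0.051, 0.03, -0.227, -0.1, 0.3], [-0.051, 0.03, -0.227, -0.1, 0.3]]]}}

```text
time_s: 9.55
tool_pos: [0.5259, 0.0809, 0.1026]
orientation: [[-0.061, 0.998, -0.003], [0.998, 0.061, 0.0], [0.0, -0.003, -1.0]]
ft_force: [0.2, -0.2, 0.2]
width: 0.65
gripper_force: 0.0
```

Request:
{"api": "move_arm", "payload": {"moves": [[[0, 0, 0, 0, -0.2], [0, 0, 0, 0, -0.4], [0, 0, 0, 0, -0.5], [0, 0, 0, 0, -0.55], [0, 0, 0, 0, -0.6], [0, 0, 0, 0, -0.65], [0, 0, 0, 0, -0.7]]]}}

```text
time_s: 10.13
tool_pos: [0.5265, 0.0806, 0.1042]
orientation: [[-0.062, 0.998, -0.001], [0.998, 0.062, -0.0], [-0.0, -0.001, -1.0]]
ft_force: [-5.8, -0.4, 15.0]
width: 0.199
gripper_force: 30.0
```

```bash
python3 - <<'E'
from m import *
s=observe(); print(s['time_s'],s['tool_pos'],np.degrees(np.arctan2(s['orientation'][1,1],s['orientation'][0,1])),s['width']*94,s['ft_force'],s['wrist_torque'],s['gripper_force'])
E
```

```text
10.1333 [0.52646979 0.0806373  0.10419056] 3.5494076235595444 18.751683276778724 [-5.78869958 -0.40646643 14.95110816] [-0.39518737  1.23266509  0.10409378] 29.993531852960587
```

Request:
{"api": "move_arm", "payload": {"moves": [[[0, 0, 0, 0, -1], [0, 0, 0, 0, -1], [0, 0, 0, 0, -1], [0, 0, 0, 0, -1], [0, 0, 0, 0, -1], [0, 0, 0, 0, -1]]]}}

```text
time_s: 10.63
tool_pos: [0.5264, 0.0806, 0.1042]
orientation: [[-0.062, 0.998, -0.001], [0.998, 0.062, -0.0], [-0.0, -0.001, -1.0]]
ft_force: [-4.4, -1.0, 5.4]
width: 0.199
gripper_force: 30.0
```

```bash
python3 - <<'E'
from m import *
from scipy.optimize import least_squares
s=observe(); print(s['time_s'],s['tool_pos'],s['width']*94,s['ft_force'],s['wrist_torque'])
iv=info("wrist"); im=vision.camera("wrist"); cv2.imwrite("pics/w5.png",im)
H,S,V=[cv2.cvtColor(im,cv2.COLOR_BGR2HSV)[...,k].astype(int) for k in range(3)]
u,v=proj("wrist",[.65,.088,.051],iv); print(u,v)
x,y=int(u),int(v)
_,m=big(win(((H<8)|(H>172))&(S>140)&(V>60),x-45,max(y-40,0),x+45,y+40),.051,iv,"ptr")
q=np.argwhere(m)[:,::-1]; print(q.min(0),q.max(0))
tm=m&(V>np.percentile(V[m],50)-15); q=np.argwhere(tm)[:,::-1]
Q=np.array([ray("wrist",*p,.051,iv)[:2] for p in q]); print("bright",len(q),Q.mean(0),cv2.minAreaRect((Q*1000).astype(np.float32)))
cv2.imwrite("pics/w5c.png",cv2.resize(im[max(0,y-80):y+80,max(0,x-120):x+90],None,fx=3,fy=3))
E
```

```text
10.6333 [0.52644142 0.08064575 0.10420413] 18.662231206467542 [-4.37684834 -0.97064786  5.39441618] [-0.22973264  0.84571567 -0.08233646]
485.3213007478928 213.85272442233858
ptr [458, 185, 38, 43, 1181] [475.8 207.1] [0.6421 0.0927]
[458 185] [495 227]
bright 746 [0.64587701 0.09264726] ((644.7555541992188, 95.22571563720703), (20.671987533569336, 41.18316650390625), 29.772024154663086)
```

View pics/w5c.png

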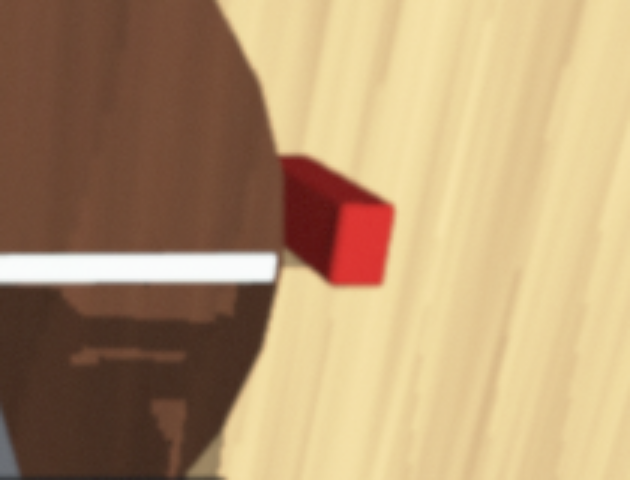

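The crop shows the pointer's bright top face with corners near (345,203), (393,205), (383,284) and (333,284), and the white line level at v≈268 out to u=277.

```bash
python3 - <<'E'
from m import *
iv=info("wrist"); o=np.array([365,133]); w=lambda u,v,z:ray("wrist",*(o+np.array([u,v])/3),z,iv)[:2]
C=[w(*p,.051) for p in((345,203),(393,205),(383,284),(333,284))]; c=np.mean(C,0)
print(np.round(C,4),c); 
for a,b in((0,3),(1,2)): d=C[a]-C[b]; print("normal ang",np.arctan2(-d[0],d[1]),np.hypot(*d))
im=cv2.imread("pics/w5.png"); H,S,V=[cv2.cvtColor(im,cv2.COLOR_BGR2HSV)[...,k].astype(int) for k in range(3)]
_,m=big(win((V>150)&(S<60),330,205,458,240),.07,iv,"line")
Q=np.array([ray("wrist",*p[::-1],.07,iv)[:2] for p in np.argwhere(m)]); vx,vy,x0,y0=cv2.fitLine(Q.astype(np.float32),2,0,.01,.01).ravel()
print("line",np.arctan(vy/vx),"y at .5289",y0+(.5289-x0)*vy/vx, "y at ptr",y0+(c[0]-x0)*vy/vx)
ay=y0+(.5289-x0)*vy/vx; print("ptr ang",np.arctan2(c[1]-ay,c[0]-.5289))
E
```

```text
[[0.6441 0.0977]
 [0.6558 0.0979]
 [0.6576 0.0776]
 [0.6453 0.0769]] [0.65070018 0.08754966]
normal ang 0.056024548150755075 0.020889286715472608
normal ang 0.08991809804764657 0.0203924983460933
line [351, 217, 107, 11, 1093] [404.1 221.8] [0.5859 0.0851]
line 0.06742737 y at .5289 0.08124382 y at ptr 0.08946895086147663
ptr ang 0.05172579600209005
```

Request:
{"api": "move_arm", "payload": {"moves": [[[0, 0, 0, -0.05, -1], [0, 0, 0, -0.05, -1], [0, 0, 0, -0.05, -1], [0, 0, 0, -0.05, -0.4], [0, 0, 0, -0.05, 0], [0, 0, 0, -0.05, 0.2], [0, 0, 0.02, -0.05, 0.2], [0, 0, 0.05, -0.05, 0.2], [0, 0, 0.09, -0.05, 0.2], [0, 0, 0.13, -0.05, 0.2]]]}}

```text
time_s: 11.52
tool_pos: [0.5261, 0.0809, 0.2352]
orientation: [[-0.057, 0.998, -0.002], [0.998, 0.057, 0.0], [0.0, -0.002, -1.0]]
ft_force: [0.5, -0.5, 0.4]
width: 0.599
gripper_force: 0.0
```

Request:
{"api": "move_arm", "payload": {"moves": [[[-0.008, 0.02, 0.02, -1.1, 0.5], [-0.015, 0.045, 0.02, -2.2, 0.5], [-0.022, 0.07, 0.02, -3.3, 0.5], [-0.03, 0.09, 0.02, -4.4, 0.5], [-0.037, 0.11, 0.02, -5.5, 0.5], [-0.045, 0.13, 0.02, -6.6, 0.5], [-0.052, 0.15, 0.02, -7.7, 0.5], [-0.06, 0.17, 0.02, -8.8, 0.5], [-0.068, 0.19, 0.02, -9.9, 0.5], [-0.075, 0.21, 0.02, -11, 0.5]]]}}

```text
time_s: 12.35
tool_pos: [0.4511, 0.2917, 0.2541]
orientation: [[0.891, 0.453, 0.0], [0.453, -0.891, 0.0], [0.0, -0.0, -1.0]]
ft_force: [0.3, -0.6, -0.3]
width: 0.747
gripper_force: 0.0
```

Request:
{"api": "move_arm", "payload": {"moves": [[[0, 0, 0, -1.1, 0.5], [0, 0, 0, -2.2, 0.5], [0, 0, 0, -3.1, 0.5], [0, 0, 0, -3.1, 0.5], [0, 0, 0, -3.1, 0.5]]]}}

```text
time_s: 12.77
tool_pos: [0.4517, 0.2908, 0.254]
orientation: [[0.988, 0.154, 0.0], [0.154, -0.988, -0.0], [0.0, 0.0, -1.0]]
ft_force: [0.6, 0.7, 0.1]
width: 0.75
gripper_force: 0.0
```

```bash
python3 - <<'E'
from m import *
s=observe(); print(s['time_s'],s['tool_pos'],np.degrees(np.arctan2(s['orientation'][1,1],s['orientation'][0,1])),s['width'],s['joint_positions'].round(2))
iv=info("wrist"); im=vision.camera("wrist"); cv2.imwrite("pics/w6.png",im)
print(proj("wrist",[.514,.301,.024],iv),proj("wrist",[.5289,.081,.07],iv),proj("wrist",[.65,.0875,.051],iv))
u,v=proj("wrist",[.514,.301,.024],iv).astype(int)
H,S,V=[cv2.cvtColor(im,cv2.COLOR_BGR2HSV)[...,k].astype(int) for k in range(3)]
B=lambda t:(max(u-t,0),max(v-t,0),u+t,v+t)
p,m=big(win((S<50)&(V>110),*B(45)),.024,iv,"ring")
c=max(cv2.findContours(m.astype(np.uint8),1,1)[0],key=cv2.contourArea)[:,0]
from scipy.optimize import least_squares
P=np.array([ray("wrist",*q,.024,iv)[:2] for q in c]);f=lambda x:np.hypot(*(P-x).T)-.023
r=least_squares(f,p,loss="soft_l1",f_scale=.0007); print("centre",r.x.round(4),np.median(abs(f(r.x))))
b,_=big(win((H>10)&(H<32)&(S>125)&(V>60),u-30,max(0,v-75),u+40,v-5),.013,iv,"brass"); d=b-r.x; print(np.hypot(*d),np.degrees(np.arctan2(d[1],d[0])))
E
```

```text
12.7667 [0.45168601 0.29078589 0.25400769] -81.15459728234384 0.7496396879647744 [-0.08  0.27 -0.65  1.76  0.18  1.17 -2.2 ]
[315.3343678  112.35328456] [521.87064106 132.65229067] [543.12438811  10.7718679 ]
ring [296, 93, 40, 40, 785] [315.5 112.1] [0.5143 0.3009]
centre [0.5138 0.3007] 0.0005649317924451176
brass [310, 81, 13, 11, 110] [315.8  85.4] [0.5442 0.3052]
0.030765450592980106 8.264843761065931
```

View pics/w6.png

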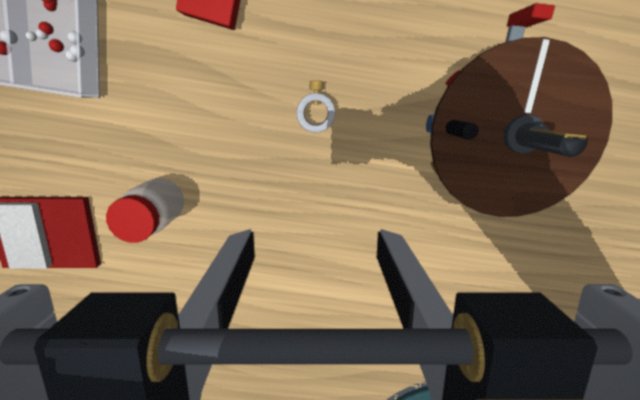

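The ring with the brass screw is at (316,112), its screw at (316,85) pointing up in the picture, and nothing is near it. The shaft's flat and the white line still point at the red pointer. I'll grasp the collar.

Request:
{"api": "move_arm", "payload": {"moves": [[[0.02, 0.004, -0.03, -0.1, 0.5], [0.04, 0.008, -0.055, -0.1, 0.5], [0.06, 0.01, -0.085, -0.1, 0.5], [0.062, 0.01, -0.12, -0.1, 0.5], [0.062, 0.01, -0.155, -0.1, 0.5], [0.062, 0.01, -0.185, -0.1, 0.5], [0.062, 0.01, -0.21, -0.1, 0.5], [0.062, 0.01, -0.23, -0.1, 0.5], [0.062, 0.01, -0.243, -0.1, 0.5], [0.062, 0.01, -0.243, -0.1, 0.5]]]}}

```text
time_s: 13.65
tool_pos: [0.5126, 0.2999, 0.0087]
orientation: [[0.99, 0.142, -0.003], [0.142, -0.99, -0.001], [-0.003, 0.001, -1.0]]
ft_force: [-0.5, -0.2, -0.1]
width: 0.753
gripper_force: 0.0
```

Request:
{"api": "move_arm", "payload": {"moves": [[[0, 0, -0.006, 0, 0.5], [0, 0, -0.006, 0, 0.3], [0, 0, -0.006, 0, 0.15], [0, 0, -0.006, 0, 0.1], [0, 0, -0.006, 0, 0.05], [0, 0, -0.006, 0, 0], [0, 0, -0.006, 0, -0.05], [0, 0, -0.006, 0, -0.2], [0, 0, -0.006, 0, -1], [0, 0, -0.006, 0, -1]]]}}

```text
time_s: 14.48
tool_pos: [0.5141, 0.3007, 0.0055]
orientation: [[0.99, 0.14, 0.001], [0.14, -0.99, 0.0], [0.001, 0.0, -1.0]]
ft_force: [-1.1, -2.6, 6.4]
width: 0.49
gripper_force: 30.0
```

```bash
python3 - <<'E'
from m import *
s=observe(); print(s['time_s'],s['tool_pos'],s['orientation'].round(4).tolist(),s['width']*94,s['ft_force'],s['gripper_force'])
E
```

```text
14.4833 [0.51407778 0.30067633 0.00552516] [[0.9901, 0.14, 0.0006], [0.14, -0.9901, 0.0], [0.0006, 0.0001, -1.0]] 46.05166068707846 [-1.08144849 -2.64177985  6.42424161] 30.001487731933594
```

Request:
{"api": "move_arm", "payload": {"moves": [[[0, 0, 0.01, 0, -1], [0, 0, 0.03, 0, -1], [0, 0, 0.06, 0, -1], [0, 0, 0.095, 0, -1], [0, 0, 0.13, 0, -1], [0, 0, 0.16, 0, -1], [0, -0.01, 0.18, 0, -1], [0.002, -0.03, 0.18, -0.2, -1], [0.004, -0.06, 0.18, -0.4, -1], [0.006, -0.09, 0.18, -0.6, -1]]]}}

```text
time_s: 15.32
tool_pos: [0.5194, 0.2103, 0.1859]
orientation: [[0.997, 0.078, 0.001], [0.078, -0.997, 0.001], [0.001, -0.0, -1.0]]
ft_force: [1.0, 0.5, -1.9]
width: 0.485
gripper_force: 30.0
```

Request:
{"api": "move_arm", "payload": {"moves": [[[0.002, -0.03, 0, -0.1, -1], [0.005, -0.06, 0, -0.2, -1], [0.007, -0.09, 0, -0.2, -1], [0.009, -0.115, 0, -0.2, -1], [0.009, -0.125, 0, -0.2, -1], [0.009, -0.13, 0, -0.2, -1], [0.009, -0.13, -0.01, -0.2, -1], [0.009, -0.13, -0.02, -0.2, -1], [0.009, -0.13, -0.025, -0.2, -1], [0.009, -0.13, -0.025, -0.2, -1]]]}}

```text
time_s: 16.15
tool_pos: [0.5277, 0.0819, 0.1583]
orientation: [[0.998, 0.059, -0.003], [0.059, -0.998, 0.0], [-0.003, -0.001, -1.0]]
ft_force: [0.1, 0.4, -1.4]
width: 0.488
gripper_force: 30.0
```

```bash
python3 - <<'E'
from m import *
s=observe(); print(s['time_s'],s['tool_pos'],np.degrees(np.arctan2(s['orientation'][1,0],s['orientation'][0,0])),s['width']*94,s['ft_force'])
iv=info("wrist"); im=vision.camera("wrist"); cv2.imwrite("pics/w7.png",im)
print([proj("wrist",p,iv).round() for p in ([.529,.081,.145],[.529,.081,.079],[.65,.0875,.051],s['tool_pos'])])
E
```

```text
16.15 [0.52771162 0.081853   0.15828376] 3.3625051568805047 45.850109868564914 [ 0.05477543  0.38498682 -1.44127697]
[array([318., 232.]), array([317., 200.]), array([318.,  41.]), array([316., 243.])]
```

View pics/w7.png

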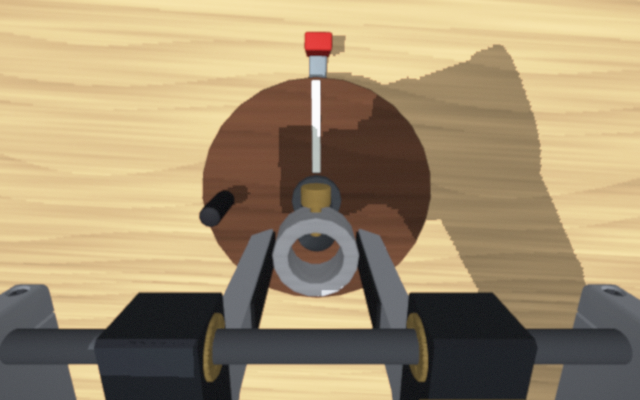

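The pointer is at (318,42), the white line at u≈316, the screw at (316,195), and the collar's bore at (316,257) with the shaft showing inside, so everything is lined up. I'll lower it gently onto the shaft.

Request:
{"api": "move_arm", "payload": {"moves": [[[0, 0, 0, 0, -1], [0, 0, 0, 0, -1], [0, 0, 0, 0, -1], [0, 0, 0, 0, -1]]]}}

```text
time_s: 16.53
tool_pos: [0.5289, 0.0808, 0.1603]
orientation: [[0.998, 0.057, 0.0], [0.057, -0.998, 0.0], [0.0, -0.0, -1.0]]
ft_force: [-0.4, 0.4, -1.3]
width: 0.486
gripper_force: 30.0
```

Request:
{"api": "move_arm", "payload": {"moves": [[[0, 0, -0.004, 0, -1], [0, 0, -0.008, 0, -1], [0, 0, -0.012, 0, -1], [0, 0, -0.016, 0, -1], [0, 0, -0.018, 0, -1], [0, 0, -0.018, 0, -1]]]}}

```text
time_s: 17.03
tool_pos: [0.5285, 0.0806, 0.1414]
orientation: [[0.998, 0.057, -0.001], [0.057, -0.998, 0.0], [-0.001, -0.0, -1.0]]
ft_force: [0.6, -0.4, -0.4]
width: 0.488
gripper_force: 30.0
```

Request:
{"api": "move_arm", "payload": {"moves": [[[0, 0, -0.004, 0, -1], [0, 0, -0.008, 0, -1], [0, 0, -0.012, 0, -1], [0, 0, -0.016, 0, -1], [0, 0, -0.02, 0, -1], [0, 0, -0.024, 0, -1], [0, 0, -0.0275, 0, -1], [0, 0, -0.0275, 0, -1], [0, 0, -0.0275, 0, -1], [0, 0, -0.0275, 0, -1]]]}}

```text
time_s: 17.87
tool_pos: [0.5288, 0.0808, 0.1147]
orientation: [[0.998, 0.057, 0.0], [0.057, -0.998, 0.0], [0.0, -0.0, -1.0]]
ft_force: [-0.6, -1.0, -1.4]
width: 0.49
gripper_force: 30.0
```

Request:
{"api": "move_arm", "payload": {"moves": [[[-0.0005, 0, 0, 0, -1], [-0.001, 0, 0, 0, -1], [-0.0015, 0, 0, 0, -1], [-0.0015, 0, 0, 0, -1], [-0.0015, 0, 0, 0, -1], [-0.0015, 0, 0, 0, -1]]]}}

```text
time_s: 18.37
tool_pos: [0.5273, 0.0807, 0.1146]
orientation: [[0.998, 0.057, 0.0], [0.057, -0.998, 0.0], [0.0, -0.0, -1.0]]
ft_force: [0.2, -0.4, -0.7]
width: 0.49
gripper_force: 30.0
```

Request:
{"api": "move_arm", "payload": {"moves": [[[-0.0005, 0, 0, 0, -1], [-0.0005, 0, 0, 0, -1], [-0.0005, 0, 0, 0, -1], [-0.0005, 0, 0, 0, -1]]]}}

```text
time_s: 18.7
tool_pos: [0.5267, 0.0807, 0.1145]
orientation: [[0.998, 0.057, -0.0], [0.057, -0.998, 0.0], [-0.0, -0.0, -1.0]]
ft_force: [-0.0, -0.7, -1.3]
width: 0.485
gripper_force: 30.0
```

Request:
{"api": "move_arm", "payload": {"moves": [[[-0.0005, 0, 0, 0, -1], [-0.0005, 0, 0, 0, -1], [-0.0005, 0, 0, 0, -1], [-0.0005, 0, 0, 0, -1]]]}}

```text
time_s: 19.03
tool_pos: [0.5265, 0.0807, 0.1146]
orientation: [[0.998, 0.057, 0.0], [0.057, -0.998, 0.0], [0.001, -0.0, -1.0]]
ft_force: [3.7, -0.7, -3.2]
width: 0.488
gripper_force: 30.0
```

Request:
{"api": "move_arm", "payload": {"moves": [[[-0.0003, 0, 0, 0, -1], [-0.0003, 0, 0, 0, -1], [-0.0003, 0, 0, 0, -1], [-0.0003, 0, 0, 0, -1]]]}}

```text
time_s: 19.37
tool_pos: [0.5264, 0.0807, 0.1146]
orientation: [[0.998, 0.057, 0.001], [0.057, -0.998, 0.0], [0.001, -0.0, -1.0]]
ft_force: [5.9, 1.2, -4.2]
width: 0.489
gripper_force: 30.0
```

The tip makes contact at about the predicted place. I'll ease off slightly and check.

Request:
{"api": "move_arm", "payload": {"moves": [[[0.0002, 0, 0, 0, -1], [0.0002, 0, 0, 0, -1], [0.0002, 0, 0, 0, -1], [0.0002, 0, 0, 0, -1], [0.0002, 0, 0, 0, -1], [0.0002, 0, 0, 0, -1]]]}}

```text
time_s: 19.87
tool_pos: [0.5264, 0.0807, 0.1146]
orientation: [[0.998, 0.057, 0.001], [0.057, -0.998, 0.0], [0.001, -0.0, -1.0]]
ft_force: [6.5, -0.0, -3.3]
width: 0.486
gripper_force: 30.0
```

```bash
python3 - <<'E'
from m import *
F=[]
s=observe(); print(s['time_s'],s['tool_pos'],s['ft_force'],s['wrist_torque'])
iv=info("wrist")
for k in range(4): im=vision.camera("wrist"); F.append(observe()['ft_force'])
print(np.mean(F,0)); cv2.imwrite("pics/w8.png",im)
cv2.imwrite("pics/w8c.png",cv2.resize(im[20:300,210:430],None,fx=2.1,fy=2.1,interpolation=2))
t=s['tool_pos']; c=np.array([t[0],t[1],t[2]+.0185]); d=s['orientation'][:,0]; e=s['orientation'][:,1]
print("level rim pred",[proj("wrist",c+a,iv).round(1).tolist() for a in(.023*d,-.023*d,.023*e,-.023*e)])
H,S,V=[cv2.cvtColor(im,cv2.COLOR_BGR2HSV)[...,k].astype(int) for k in range(3)]
x,y=proj("wrist",[.56,.083,.07],iv).astype(int)
m=win((V>150)&(S<60),300,60,335,y+20); big(m,.07,iv,"line")
Q=np.array([ray("wrist",*p[::-1],.07,iv)[:2] for p in np.argwhere(m)]); vx,vy,_,_=cv2.fitLine(Q.astype(np.float32),2,0,.01,.01).ravel(); print(np.arctan(vy/vx))
E
```

```text
19.8667 [0.52641398 0.08072395 0.11462599] [ 6.54951657 -0.01655402 -3.26118182] [ 1.49029649e-02 -1.29314832e+00 -9.05928208e-04]
[ 5.00624777 -0.293053   -3.45343131]
level rim pred [[316.2, 216.4], [316.2, 295.9], [360.0, 257.5], [272.5, 257.6]]
line [308, 75, 12, 109, 1151] [313.8 125.4] [0.5894 0.0857]
0.046827886
```

View pics/w8c.png

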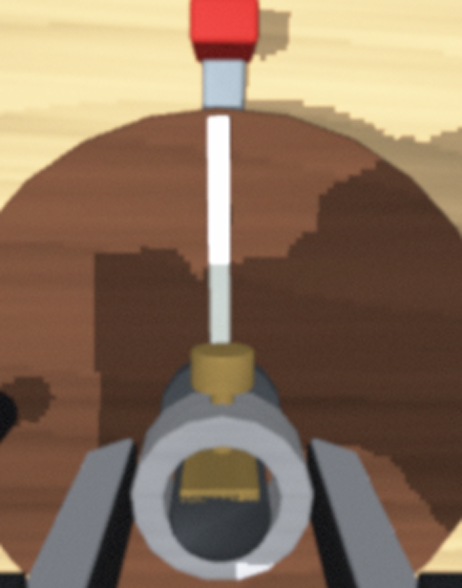

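The collar's rim matches the level prediction, from about (132,495) to (313,495) in the crop. The screw tip meets the brass flat at (219,450), and the white line points at the red tab to within about 1°. The contact force is about 5 N and steady, so I'll hand it in.

```bash
python3 -c "
from rig import order; print(order.finish_job())"
```

```text
the job is handed in; nothing more can be done
None
```

The job is handed in: I turned the spinner a full turn, pinched the flat (about 18.7 mm across; the line is roughly 1° past the pointer), and am holding the collar level in the air at mid-flat, its screw tip on the flat at about 5 N.

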